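# Shut and lock the drive cover of a potter's wheel

### The arm

A 7-joint arm with a two-finger parallel gripper is mounted at the origin on the work surface. World frame = base frame: x ahead of the robot, y to its left, z up, the work surface at z = 0. Lengths are in m, angles in degrees, forces in N, time in s.
With the tool pointing down it reaches from about 0.425 to 0.875 m from the base axis. Payload 4.7 kg.
Tool frame: the origin (TCP) lies on the centre line of the jaws, within the pads' length; the fingertips stand env.nose_length ahead of it and the grasp point (between the pads) lies 8 mm behind it (env.nose_length is the distance from the TCP to the fingertips, in m); y points along the fingers, z is the direction in which the jaws open and shut, and the axes are right-handed (so a half turn about y gives the same grasp; the last joint's range is limited). The gripper opens to 87 mm and grips with 3 to 60 N. Pads are 19 mm wide; open, the fingers measure 117 mm over their backs; the gripper's body (75 mm by 190 mm) begins 51 mm behind the grasp point.
Start: joints at [70.48, 18.392, -4.016, 83.108, 1.295, 78.541, -3.26], TCP at [0.226, -0.61, 0.234] pointing down, gripper open.
Joint ranges: [-163.93, 163.93], [-17.29, 119.83], [-79.2, 71.16], [3.27, 140.29], [-89.18, 269.18], [5.43, 117.66], [-154.24, 154.24]. Speed limits (degrees/s): [147.25, 147.25, 180, 180, 180, 180, 180].

### API

Orientations are given as [roll, pitch, yaw] about the fixed x, y, z axes, in that order (R = Rz(yaw) Ry(pitch) Rx(roll)).
In Python, from cell import env, read_camera, camera_info, job, models gives the robot as it stands.
- The arm moves only by the tool move_arm, never from a script. Its argument "moves" is a list of rows, each a list of 6 numbers: the shift along the tool's x, y, z in mm, then the turn, a rotation vector about the tool's x, y, z in degrees. In form: [[x, y, z, ax, ay, az], ...]. A call has 1 to 20 rows; each row is the pose to reach, as a shift and turn from the pose commanded when the call began, along the tool's axes at that moment; what a row does not reach only later rows make up. A row lasts 1/12 s, in which the tool goes at most 41.7 mm and 7.16 degrees, less where a joint would pass 70% of its speed; a pose out of reach is approached as far as the arm can. A call with a gripper value outside its range is refused whole. "claw" is the finger opening in mm, from 0 to 87, set as the call begins (left out, the last holds). The fingers move at their own pace and stop on an object; "newtons" is the grip in N (left out, the last holds). Time passes only in rows, so rows that repeat a pose let the fingers close. It gives the time, the measured TCP pose, the force and the opening at its end, in the units of the state.
- env.get_obs(): the state, without advancing time (a new reading comes with each control period).
- read_camera(name): name is "scene" or "top" or "wrist"; returns (picture, depth): 420x560x3 uint8, red, green, blue; 420x560 float32, m along the optical axis (not along the pixel's ray), 0 where there is no reading.
- camera_info(name): a dict with "fx", "fy", "cx", "cy" (pixels), "distortion" ([k1, k2, p1, p2, k3] as OpenCV has them; the pictures are not rectified), "R" (3x3) and "t" (3): a world point X has camera coordinates R X + t. Camera axes: x right, y down, z forward; pixel columns grow to the right and rows downward; lengths in m; the calibration is good to about 2 mm. A picture is of the moment at which its call begins: read the wrist's pose just before it. camera_info takes no time and is no camera call; for the wrist camera it gives the pose at the moment of the call.
- job.sign_off(): hands the job in, once; it reports no verdict.
Trained networks look in the newest picture that a camera, given by its name, has taken for a name from the list of things; names that differ only in an ending like _2 or _b are one class to them, and where a whole thing is asked for, a point or a joint stands for the part that bears it (a point fixed in the world has none). Each returns a list of dicts, best first, with "score" (0 to 1); they miss things now and then, are a little off and sometimes report something else, mostly with a low value. They report only what shows in the picture. A call takes as long as a camera call.
- models.spot_in(target, camera): "point" ([x, y, z] in m, in world coordinates, good to about 4 mm: the middle of the surface that is visible of it).
- models.cut_out(target, camera): "mask" (420x560 bool, what is visible of it).
The state is a dict: "time_s": time; "qpos": joint angles; "joint_velocities": joint speeds; "effort": joint torques, N m; "tool_pos": TCP position; "tool_rot": TCP orientation; "force": force on the tool from outside, world axes, zero at the start; "wrist_torque": the same for the moment, N m; "grip_width": finger opening in m.
Only numpy, scipy, OpenCV 4.12 (cv2) and the standard library are available. Lean on these libraries where they do the work, as an engineer would, in place of code of your own. Each camera call takes 0.05 s, during which the arm holds its last target.

### The job

The drive cover on the deck of the tabletop potter's wheel has been left standing open. Push it down shut, then set your fingertips in the slot of its cam fastener and turn it a quarter turn clockwise until the cover is locked down flush, and take the hand away. Only push and turn: do not raise the cover any further, and leave the pots and tools around it alone.

Things in the scene. Friction and masses are not known exactly. Their poses are not given: they have to be found in the camera images.
- potters_wheel: Grey tabletop potter's wheel, 355 x 622 x 150 mm, fixed. Origin on the table straight below the fastener of the shut cover; x points from its front to its rear, y along its length to the wheel head, z up; the front faces the robot within 0.3 rad. Its flat deck, 150 mm above the table, spans x -115 to 240, y -140 to 482 mm; the cover fills an opening in it (x -47 to 133, y -102 to 102 mm).
- wheel_head (a point): Centre of the top of the aluminium wheel head (224 mm across), 206 mm above the table, at x 65, y 325 mm in the wheel's frame. The black splash pan round it has 148 mm radius and its rim is 195 mm above the table.
- cover (a joint): Hinge angle in rad of the cover, a light-grey plate 170 x 200 (along the hinge) x 16 mm, 0.2 kg with the fastener: 0 = shut, top flush with the deck; grows as the front edge rises. Starts at 0.50 to 0.70; the stiff hinge stays where it is left. Sprung pins lift the front edge over the last 8 mm: pushed shut and let go unlocked, it rises to about 0.05 rad; 7 N down on the fastener presses it to 0.
- cover_hinge (a point): Middle of the cover's hinge line: along the far side of the cover, parallel to the wheel's y, at x 130, y 0, z 153 mm in the wheel's frame; axes as the wheel's. The cover's front edge lies 175 mm before it when shut, and 3 mm lower.
- cover_edge (a point): Middle of the cover's front edge, on its top face; its x axis lies in the cover's top face and points to the hinge, z out of the top face.
- cam_fastener (a joint): Angle in rad of the fastener; grows clockwise seen from above: 0 = slot along the cover's front edge, 1.571 = locked, at its stop, slot square to that edge. Starts at 0 to 0.25, turns with 0.05 to 0.3 N m, stays where it is left. Past 0.8 rad its tongue runs under a ramped catch and draws the cover down; turned with the cover above 0.06 rad, the tongue misses the catch and the cover cannot shut.
- slot (a point): Centre of the floor of the fastener's slot, on its axis, 13 mm below the cover's top (cover shut: x 0, y 0, z 137 mm in the wheel's frame). The fastener is a cast aluminium disc, 71 mm across, sunk flush in the cover; the straight slot runs right across it, 28 mm wide, 70 mm long, 13 mm deep, black at the bottom. Axes: y along the slot, x across it, z out of the cover.
- bowl: Terracotta bowl, 130 mm across, 60 mm high, standing on the wheel head; origin under its foot. Leave alone.
- pinch_pot: Small white cup, 42 mm across, 34 mm high, on the deck between the cover and the splash pan; origin under its foot. Leave alone.
- wooden_rib: Wooden potter's rib, 34 x 85 x 7 mm, lying on the deck in front of the cover; origin under its centre. Leave alone.
- mug: Blue mug, 80 mm across, 90 mm high, on the table to the right of the wheel; origin under its foot. Leave alone.
- glaze_jar: Clear jar with white lid, 60 mm across, 85 mm high, on the table to the right of the wheel; origin under its foot. Leave alone.
- glaze_brush: Flat brush with wooden handle, 190 mm long, lying on the table to the right of the wheel; origin under its middle. Leave alone.

How it is judged:
By the outcome, as a careful person would: the job done as asked, in the order asked, and still so for the second after the job is handed in, with the robot touching nothing.
It also fails if it takes over 43 s, if anything falls off the work surface, if the arm or the gripper's body presses on something with over 40 N, if the wrist force passes 120 N, or if a joint passes its speed limit or range.

## Working session

There is one attempt and no reset: what is moved stays moved. The work goes in short steps, Python scripts to look and compute and a tool call to move; the robot and the scene stay as the last step left them, time stands still between calls to the robot, and variables do not carry over. Pictures are saved under pics/ and viewed, and the job is handed in when it is done.

Besides the shell and the picture viewer there is one more tool, called after "Request:" as name(argument=value, ...), one argument or row to a line, values as JSON. move_arm: Moves the arm, as the interface text tells. Its arguments: {"type":"object","properties":{"moves":{"type":"array","items":{"type":"array","items":{"type":"number"}}},"claw":{"type":"number"},"newtons":{"type":"number"}},"required":["moves"]}

```bash
ls; mkdir -p pics
python3 - <<'E'
from cell import env, read_camera, camera_info, job, models
import cv2
o=env.get_obs()
print({k:(v if not hasattr(v,'round') else v.round(3)) for k,v in o.items()}, env.nose_length)
for n in ['scene','top','wrist']:
    p,d=read_camera(n); cv2.imwrite(f'pics/a_{n}.png',p[:,:,::-1])
    if n!='wrist':
        for t in ['cover','cam_fastener','slot','cover_edge','potters_wheel','bowl','pinch_pot','wooden_rib','mug','glaze_jar']:
            r=models.spot_in(t,n)
            print(n,t,[(x['score'],[round(float(v),3) for v in x['point']]) for x in r[:2]])
print(env.get_obs()['time_s'])
E
```

```text
pics
{'time_s': 0.0, 'qpos': array([70.478, 18.442, -4.015, 83.174,  1.298, 78.542, -3.26 ]), 'joint_velocities': array([ 0.023,  0.038,  0.018, -0.014, -0.072, -0.031,  0.034]), 'effort': array([ 0.0000e+00, -4.9129e+01, -4.0400e-01, -3.1253e+01, -6.4000e-02,
        4.4000e-02,  0.0000e+00]), 'tool_pos': array([ 0.226, -0.609,  0.232]), 'tool_rot': array([-9.01130e+01, -9.00000e-03, -1.59669e+02]), 'force': array([ 0.038, -0.629, -0.31 ]), 'wrist_torque': array([ 0.015, -0.02 , -0.001]), 'grip_width': 0.08676282875185477} 0.011
scene cover [(0.73, [0.641, 0.024, 0.205])]
scene cam_fastener [(0.94, [0.607, 0.021, 0.22])]
scene slot [(0.94, [0.603, 0.018, 0.224])]
scene cover_edge [(0.94, [0.643, 0.024, 0.202]), (0.67, [0.697, 0.311, 0.233])]
scene potters_wheel [(0.94, [0.735, 0.2, 0.154])]
scene bowl []
scene pinch_pot [(0.81, [0.659, 0.148, 0.171]), (0.4, [0.603, 0.02, 0.221])]
scene wooden_rib [(0.6, [0.487, 0.015, 0.155])]
scene mug [(0.83, [0.379, -0.506, 0.056])]
scene glaze_jar [(0.56, [0.471, -0.486, 0.061])]
top cover [(0.58, [0.633, 0.013, 0.213])]
top cam_fastener [(0.84, [0.614, 0.018, 0.218])]
top slot [(0.77, [0.615, 0.018, 0.219])]
top cover_edge [(0.55, [0.638, 0.015, 0.209])]
top potters_wheel [(0.95, [0.661, 0.158, 0.15]), (0.64, [0.464, -0.488, 0.085])]
top bowl [(0.7, [0.488, 0.009, 0.161]), (0.63, [0.723, 0.329, 0.234])]
top pinch_pot [(0.67, [0.667, 0.155, 0.172])]
top wooden_rib [(0.9, [0.489, 0.009, 0.161]), (0.48, [0.666, 0.153, 0.172])]
top mug [(0.95, [0.372, -0.522, 0.041])]
top glaze_jar [(0.73, [0.465, -0.487, 0.086])]
1.15
```

View pics/a_scene.png

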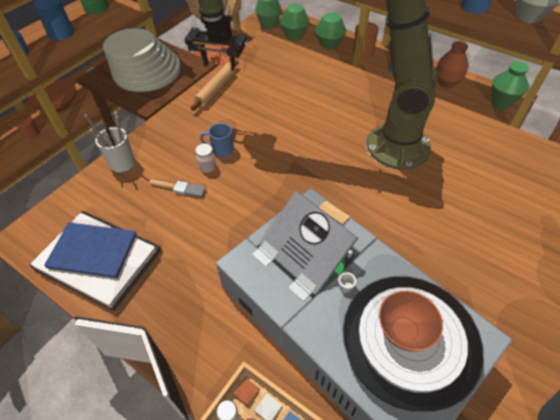

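View pics/a_top.png

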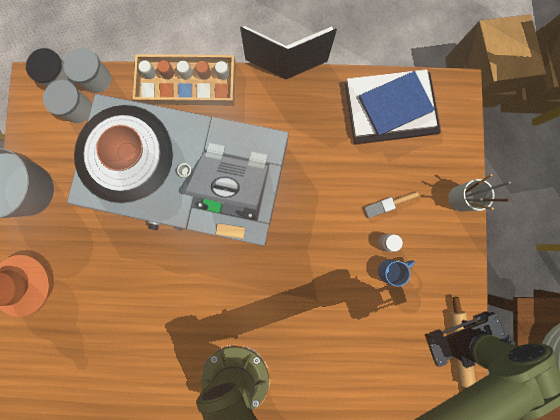

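```bash
cat > h.py <<'E'
from cell import env, read_camera, camera_info, job, models
import cv2, numpy as np
def cloud(n,d,ci=None):
    ci=ci or camera_info(n)
    K=np.array([[ci['fx'],0,ci['cx']],[0,ci['fy'],ci['cy']],[0,0,1.]])
    v,u=np.mgrid[:420,:560]
    q=cv2.undistortPoints(np.stack([u,v],-1).reshape(-1,1,2).astype(float),K,np.array(ci['distortion'],float)).reshape(420,560,2)
    P=np.dstack([q*d[...,None],d])
    return (P-np.array(ci['t']))@np.array(ci['R'])
E
python3 - <<'E'
from h import *
import math
for n in ['top','scene']:
    p,d=read_camera(n); W=cloud(n,d)
    m=models.cut_out('potters_wheel',n)[0]['mask']
    mc=models.cut_out('cover',n)[0]['mask']; mf=models.cut_out('cam_fastener',n)[0]['mask']
    ok=(d>0)
    D=W[m&ok&(abs(W[...,2]-.15)<.006)]
    print(n,'deck z',np.median(D[:,2]),len(D))
    r=cv2.minAreaRect((D[:,:2]*1000).astype(np.float32)); print(r, cv2.boxPoints(r).round(0).tolist())
    C=W[mc&ok]; c=C.mean(0); 
    for _ in range(5):
        k=C if _==0 else C[abs((C-c)@nn)<.004]; c=k.mean(0); nn=np.linalg.svd(k-c)[2][2]
    nn*=np.sign(nn[2]); print('cover c',c,nn,'tilt',math.acos(nn[2]),'dir',math.degrees(math.atan2(nn[1],nn[0])),len(k))
    F=W[mf&ok]; print('fast',F.mean(0),len(F))
    v,u=np.nonzero(mf); print(u.min(),u.max(),v.min(),v.max())
    np.savez(f'{n}.npz',p=p,d=d,W=W,m=m,mc=mc,mf=mf)
    x0,y0=int(u.mean()),int(v.mean()); cr=p[max(0,y0-50):y0+50,x0-65:x0+65]
    cv2.imwrite(f'pics/b_{n}.png',cv2.resize(cr,None,fx=6,fy=6,interpolation=2)[:,:,::-1])
E
```

```text
Traceback (most recent call last):
IndexError: list index out of range
```

```bash
cat > m.py <<'E'
from h import *
import math
for n in ['top','scene']:
    p,d=read_camera(n); W=cloud(n,d)
    def cut(t):
        for _ in range(3):
            r=models.cut_out(t,n)
            if r: print(t,r[0]['score'],r[0]['mask'].sum()); return r[0]['mask']
            read_camera(n)
        print('none',t); return np.zeros((420,560),bool)
    mc=cut('cover'); mf=cut('cam_fastener')
    ok=(d>0)&(W[...,0]>.38)&(W[...,0]<1.0)&(W[...,1]>-.3)&(W[...,1]<.65)
    mm=(ok&(abs(W[...,2]-.15)<.006)).astype(np.uint8)
    k,l,s,_=cv2.connectedComponentsWithStats(cv2.morphologyEx(mm,cv2.MORPH_OPEN,np.ones((3,3))))
    L=1+np.argmax(s[1:,4]); D=W[(l>0)&(s[:,4][l]>150)]
    print(n,'deck z',np.median(D[:,2]),len(D))
    r=cv2.minAreaRect((D[:,:2]*1000).astype(np.float32)); print(r, cv2.boxPoints(r).round(0).tolist())
    np.savez(f'{n}.npz',p=p,d=d,W=W,mc=mc,mf=mf)
    if mc.any():
        C=W[mc&ok]; c=np.median(C,0); nn=np.array([0,0,1.])
        for t in [.2,.03,.01,.005,.004,.004]:
            k=C[abs((C-c)@nn)<t]; c=k.mean(0); nn=np.linalg.svd(k-c)[2][2]
        nn*=np.sign(nn[2]); print('cover c',c,nn,'tilt',math.acos(nn[2]),'dir',math.degrees(math.atan2(nn[1],nn[0])),len(k))
    if mf.any():
        F=W[mf&ok]; print('fast',F.mean(0),len(F))
        v,u=np.nonzero(mf); x0,y0=int(u.mean()),int(v.mean())
        cr=p[max(0,y0-50):y0+50,x0-65:x0+65]
        cv2.imwrite(f'pics/b_{n}.png',cv2.resize(cr,None,fx=6,fy=6,interpolation=2)[:,:,::-1])
print(env.get_obs()['time_s'])
E
python3 m.py
```

```text
cover 0.83 3291
cam_fastener 0.54 337
top deck z 0.15147774540995504 10267
((681.1409912109375, 180.58702087402344), (621.6062622070312, 354.80133056640625), 79.39810180664062) [[450.0, -92.0], [798.0, -158.0], [913.0, 453.0], [564.0, 519.0]]
cover c [0.64139703 0.01345735 0.20980289] [ 0.60172645 -0.10705758  0.79149476] tilt 0.657545478578667 dir -10.08835039799342 2788
fast [0.61328283 0.01962714 0.22600243] 336
cover 0.61 5341
cam_fastener 0.94 526
scene deck z 0.15176033738087175 13495
((678.776123046875, 183.24017333984375), (621.4483642578125, 356.9214782714844), 78.93617248535156) [[444.0, -87.0], [794.0, -156.0], [914.0, 454.0], [563.0, 522.0]]
cover c [0.6428577  0.02149902 0.20717806] [ 0.59934619 -0.11454754  0.79225186] tilt 0.6563057196289153 dir -10.8199356294358 4668
fast [0.60666353 0.0228858  0.22700044] 524
1.65
```

Request:
move_arm(
  moves=[
    [-30,-60,-23,0,-7,0],
    [-60,-79,-46,0,-14,0],
    [-90,-79,-70,0,-21,0],
    [-120,-79,-93,0,-28,0],
    [-150,-79,-116,0,-35,0],
    [-180,-79,-139,0,-42,0],
    [-210,-79,-163,0,-50,0],
    [-240,-79,-186,0,-57,0],
    [-270,-79,-209,0,-64,0],
    [-300,-79,-232,0,-71,0],
    [-330,-79,-256,0,-78,0],
    [-360,-79,-279,0,-85,0],
    [-390,-79,-302,0,-92,0],
    [-420,-79,-325,0,-99,0],
    [-450,-79,-349,0,-106,0],
    [-480,-79,-372,0,-113,0],
    [-510,-79,-395,0,-120,0],
    [-539,-79,-418,0,-128,0],
    [-539,-79,-418,0,-135,0],
    [-539,-79,-418,0,-142,0],
  ],
  claw=0,
  newtons=20,
)

```text
time_s: 3.32
tool_pos: [0.5867, -0.0265, 0.3125]
tool_rot: [-89.9, 0.0, -17.5]
force: [-0.4, -0.5, -0.3]
grip_width: 0.0005
```

Run:
```python
from h import *
p,d=read_camera('wrist'); cv2.imwrite('pics/c_wrist.png',p[:,:,::-1])
print([(r['score'],r['point']) for r in models.spot_in('slot','wrist')][:2])
print(env.get_obs()['tool_pos'],env.get_obs()['qpos'].round(1))
```

```text
[(0.57, [0.6171, 0.021, 0.2162])]
[ 0.58614312 -0.02974706  0.31237108] [ 36.2  13.1 -42.7  84.1   8.8  86.3  65.6]
```

View pics/c_wrist.png

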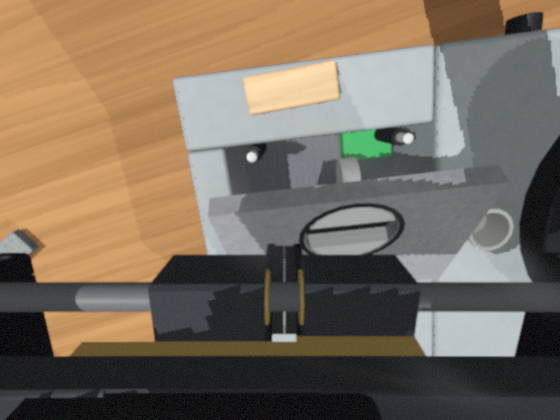

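Request:
move_arm(
  moves=[
    [0,20,0,0,0,0],
    [0,38,0,0,0,0],
    [0,48,0,0,0,0],
    [0,56,0,0,0,0],
    [0,64,0,0,0,0],
    [0,72,0,0,0,0],
    [0,80,0,0,0,0],
    [0,88,0,0,0,0],
    [0,96,0,0,0,0],
    [0,104,0,0,0,0],
    [0,112,0,0,0,0],
  ],
)

```text
time_s: 4.33
tool_pos: [0.586, -0.0303, 0.1998]
tool_rot: [-90.0, 0.0, -18.2]
force: [-1.4, -0.3, 0.6]
grip_width: 0.0006
```

Request:
move_arm(
  moves=[
    [0,8,0,0,0,0],
    [0,16,0,0,0,0],
    [0,24,0,0,0,0],
    [0,30,0,0,0,0],
    [0,34,0,0,0,0],
    [0,37,0,0,0,0],
    [0,39,0,0,0,0],
    [0,40,0,0,0,0],
    [0,41,0,0,0,0],
    [0,42,0,0,0,0],
  ],
)

```text
time_s: 5.17
tool_pos: [0.5857, -0.0303, 0.1612]
tool_rot: [-90.1, 0.0, -18.2]
force: [-9.9, -1.1, 21.4]
grip_width: 0.0007
```

Request:
move_arm(
  moves=[
    [0,-20,0,0,0,0],
    [10,-45,0,0,0,0],
    [30,-75,20,0,0,0],
    [50,-105,40,0,0,0],
    [70,-130,50,0,0,0],
    [70,-130,50,0,0,0],
    [70,-130,50,0,0,0],
  ],
  claw=30,
)

```text
time_s: 5.75
tool_pos: [0.6696, -0.0037, 0.2896]
tool_rot: [-89.9, -0.1, -18.1]
force: [0.0, 0.3, -0.8]
grip_width: 0.0289
```

```bash
cat > w.py <<'E'
from h import *
import sys,math
tag=sys.argv[1]
o=env.get_obs(); print(o['time_s'],o['tool_pos'],o['tool_rot'])
ci=camera_info('wrist'); p,d=read_camera('wrist'); W=cloud('wrist',d,ci)
cv2.imwrite(f'pics/{tag}.png',p[:,:,::-1]); np.savez(f'{tag}.npz',p=p,d=d,W=W)
print([(r['score'],r['point']) for r in models.spot_in('slot','wrist')][:2])
r=models.cut_out('cam_fastener','wrist')
print([(x['score'],x['mask'].sum()) for x in r])
if r: np.save(f'{tag}_mf.npy',r[0]['mask'])
E
python3 w.py d; python3 m.py
```

```text
5.75 [ 0.66963364 -0.00369889  0.28959031] [-89.88761641  -0.13218587 -18.13233089]
[(0.71, [0.5849, 0.0251, 0.1518]), (0.64, [0.6622, 0.1535, 0.1745])]
[(0.68, np.int64(5464))]
cover 0.79 590
cam_fastener 0.74 1683
top deck z 0.1514739096068036 6961
((681.4808959960938, 180.79150390625), (622.8438110351562, 355.4001159667969), 79.39730834960938) [[450.0, -93.0], [799.0, -158.0], [913.0, 454.0], [564.0, 520.0]]
cover c [ 0.60024865 -0.03971138  0.15731335] [ 0.05093861 -0.00847331  0.99866584] tilt 0.05166152214074806 dir -9.444304455028066 548
fast [0.71755051 0.32504462 0.23649646] 1677
cover 0.82 3839
cam_fastener 0.77 310
scene deck z 0.1518495667055626 14521
((679.1754760742188, 182.8206787109375), (622.9636840820312, 356.4524841308594), 79.027587890625) [[445.0, -89.0], [795.0, -157.0], [913.0, 455.0], [563.0, 523.0]]
cover c [0.64415582 0.034202   0.15615232] [ 0.04630832 -0.0101625   0.9988755 ] tilt 0.0474280834639684 dir -12.377515198234608 3367
fast [0.58716934 0.03579898 0.15372872] 310
6.2
```

View pics/d.png

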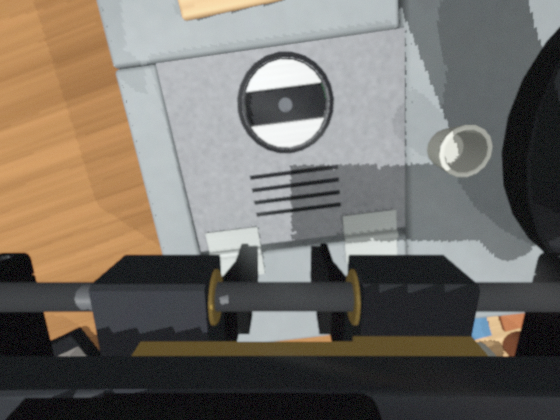

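Run:
```python
import numpy as np,cv2,math
z=np.load('d.npz'); p,d,W=z['p'],z['d'],z['W']; g=p.mean(2)
v,u=np.mgrid[:420,:560]
R=np.hypot(u-286,v-103)
ring=(R<56)&(g<60)&(R>42)
a=W[ring&(d>0)]; print('ring z',np.median(a[:,2]))
c=cv2.minEnclosingCircle((a[:,:2]*1000).astype(np.float32)); print(c)
sl=(R<40)&(g<75); print(sl.sum())
s=W[sl]; print('slot z',np.percentile(s[:,2],[5,25,50,75,95]))
print(cv2.minAreaRect((s[:,:2]*1000).astype(np.float32)), s.mean(0))
cs=s[:,:2]-s[:,:2].mean(0); w,V=np.linalg.eigh(cs.T@cs); print(math.degrees(math.atan2(V[1,1],V[0,1])))
br=(R<42)&(g>150); b=W[br]; print('bright',np.median(b,0), cv2.minEnclosingCircle((b[:,:2]*1000).astype(np.float32)))
# cover front edge/lines for yaw: vents
ve=(g<70)&(u>240)&(u<350)&(v>160)&(v<220); k,l,st,_=cv2.connectedComponentsWithStats(ve.astype(np.uint8))
for i in range(1,k):
    if st[i,4]>80:
        q=W[l==i][:,:2]; q=q-q.mean(0); w,V=np.linalg.eigh(q.T@q); print('vent',st[i,4],math.degrees(math.atan2(V[1,1],V[0,1])))
```

```text
ring z 0.15887776890642136
((586.33740234375, 25.388843536376953), 39.29530334472656)
1922
slot z [0.14258333 0.14341559 0.14401944 0.14463857 0.14555449]
((586.3096313476562, 34.043392181396484), (85.84964752197266, 31.972713470458984), 84.27906036376953) [0.58571693 0.02856042 0.14436212]
80.23281090528513
bright [0.57398877 0.0261002  0.15695866] ((586.0131225585938, 26.29120635986328), 35.42584991455078)
vent 208 78.452486029635
vent 224 78.35944977301354
vent 217 79.23340325385281
vent 198 75.82343047350281
```

Request:
move_arm(
  moves=[
    [-30,10,1,0,-3,0],
    [-60,40,1,0,-7,0],
    [-88,65,2,0,-7,0],
    [-88,82,2,0,-7,0],
    [-88,90,2,0,-7,0],
    [-88,90,2,0,-7,0],
    [-88,90,2,0,-7,0],
  ],
)

```text
time_s: 6.78
tool_pos: [0.5863, 0.024, 0.1993]
tool_rot: [-90.0, -0.1, -11.3]
force: [0.7, -0.8, -0.0]
grip_width: 0.0297
```

```bash
python3 w.py e
```

```text
6.7833 [0.58628931 0.02398483 0.19933164] [-8.99799551e+01 -8.08814306e-02 -1.12531114e+01]
[(0.94, [0.5803, 0.0283, 0.154])]
[(0.77, np.int64(6924))]
```

View pics/e.png

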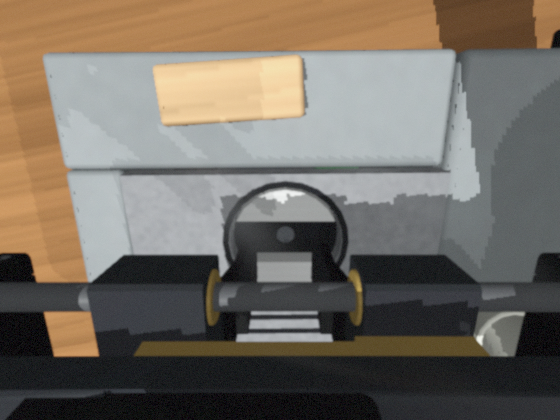

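Request:
move_arm(
  moves=[
    [0,12,2,0,0,0],
    [0,22,2,0,0,0],
    [0,29,2,0,0,0],
    [0,34,2,0,0,0],
    [0,38,2,0,0,0],
    [0,41,2,0,0,0],
    [0,43,2,0,0,0],
    [0,45,2,0,0,0],
    [0,45,2,0,0,0],
  ],
)

```text
time_s: 7.68
tool_pos: [0.5855, 0.0267, 0.1537]
tool_rot: [-90.0, -0.0, -11.2]
force: [-0.9, -0.6, 1.6]
grip_width: 0.03
```

Request:
move_arm(
  moves=[
    [0,2,0,0,0,0],
    [0,4,0,0,0,0],
    [0,5,0,0,0,0],
    [0,6,0,0,0,0],
    [0,7,0,0,0,0],
    [0,7,0,0,0,0],
  ],
)

```text
time_s: 8.18
tool_pos: [0.5862, 0.0265, 0.1483]
tool_rot: [-90.0, -0.1, -11.2]
force: [-3.3, -0.6, 11.6]
grip_width: 0.0298
```

Request:
move_arm(
  moves=[
    [0,0,0,0,4,0],
    [0,0,0,0,9,0],
    [0,0,0,0,14,0],
    [0,0,0,0,19,0],
    [0,0,0,0,24,0],
    [0,0,0,0,29,0],
    [0,0,0,0,34,0],
    [0,0,0,0,39,0],
    [0,0,0,0,44,0],
    [0,0,0,0,49,0],
    [0,0,0,0,54,0],
    [0,0,0,0,59,0],
    [0,0,0,0,64,0],
    [0,0,0,0,69,0],
    [0,0,0,0,74,0],
    [0,0,0,0,79,0],
    [0,0,0,0,84,0],
    [0,0,0,0,88,0],
    [0,0,0,0,88,0],
  ],
)

```text
time_s: 9.77
tool_pos: [0.5882, 0.0254, 0.1484]
tool_rot: [-89.6, -0.0, -99.4]
force: [2.4, -2.0, 6.4]
grip_width: 0.0299
```

```bash
python3 -c "
from h import *
o=env.get_obs(); print(o['force'],o['wrist_torque'],o['tool_rot'],o['qpos'].round(1))"
```

```text
[ 2.44720345 -2.04979521  6.40686362] [-0.55281806 -0.48857844  0.03947426] [-8.96178314e+01 -3.30177699e-02 -9.94125436e+01] [ 21.1  16.5 -30.7  97.8   9.2  67.9 -21.5]
```

Request:
move_arm(
  moves=[
    [0,0,0,0,3,0],
    [0,0,0,0,5,0],
    [0,0,0,0,7,0],
    [0,0,0,0,7,0],
  ],
)

```text
time_s: 10.1
tool_pos: [0.5883, 0.0252, 0.1485]
tool_rot: [-89.6, 0.0, -106.3]
force: [2.1, -2.5, 6.3]
grip_width: 0.0298
```

```bash
python3 -c "
from h import *
o=env.get_obs(); print(o['force'],o['wrist_torque'],o['tool_rot'],o['tool_pos'])"
```

```text
[ 2.07007724 -2.51007073  6.32217106] [-0.56624867 -0.57531898  0.06124186] [-8.96085525e+01  4.04891181e-03 -1.06328316e+02] [0.58828314 0.0252097  0.14846661]
```

Request:
move_arm(
  moves=[
    [0,0,0,0,2,0],
    [0,0,0,0,4,0],
    [0,0,0,0,5,0],
    [0,0,0,0,5,0],
  ],
)

```text
time_s: 10.43
tool_pos: [0.5877, 0.0247, 0.1484]
tool_rot: [-89.7, -0.1, -111.2]
force: [0.9, -4.5, 7.5]
grip_width: 0.0306
```

```bash
python3 -c "
from h import *
o=env.get_obs(); print(o['force'],o['wrist_torque'],o['tool_rot'],o['tool_pos'])"
```

```text
[ 0.86873732 -4.50651069  7.47485842] [-0.86093141 -0.17622714  0.78087386] [-8.96502484e+01 -6.91058388e-02 -1.11163208e+02] [0.58768229 0.02474211 0.14840902]
```

Request:
move_arm(
  moves=[
    [0,0,0,0,1,0],
    [0,0,0,0,1,0],
    [0,0,0,0,-4,0],
    [0,-2,0,0,-8,0],
    [0,-6,0,0,-8,0],
    [0,-14,0,0,-8,0],
    [0,-25,0,0,-8,0],
    [0,-50,0,0,-8,0],
    [0,-85,0,0,-8,0],
    [0,-120,0,0,-8,0],
    [0,-140,0,0,-8,0],
    [0,-140,0,0,-8,0],
  ],
)

```text
time_s: 11.43
tool_pos: [0.588, 0.0274, 0.2931]
tool_rot: [-89.4, 0.1, -103.2]
force: [0.8, -0.4, 0.5]
grip_width: 0.0303
```

```bash
python3 w.py f; python3 m.py
```

```text
11.4333 [0.58796237 0.02739858 0.29313399] [ -89.44402145    0.12778448 -103.24524162]
[]
[(0.79, np.int64(4066)), (0.66, np.int64(31729))]
cover 0.79 1992
cam_fastener 0.47 203
top deck z 0.1516100761933796 8927
((681.150390625, 181.01361083984375), (622.3447265625, 354.7189025878906), 79.255126953125) [[449.0, -92.0], [797.0, -158.0], [913.0, 454.0], [565.0, 520.0]]
cover c [ 0.62106536 -0.03432299  0.15256987] [0.00335436 0.00276313 0.99999056] tilt 0.004345887380829294 dir 39.479728069305814 1637
fast [0.5875135  0.00772429 0.15070637] 202
cover 0.68 4477
cam_fastener 0.7 456
scene deck z 0.15193565067441567 17769
((679.04736328125, 182.62545776367188), (621.173583984375, 357.1742858886719), 79.0157241821289) [[445.0, -88.0], [795.0, -156.0], [914.0, 453.0], [563.0, 522.0]]
cover c [0.63318236 0.02581621 0.15292598] [ 0.00356452 -0.00137308  0.9999927 ] tilt 0.0038198440684102286 dir -21.06711088449475 3892
fast [0.58397186 0.02602151 0.14742894] 455
11.8833
```

View pics/f.png

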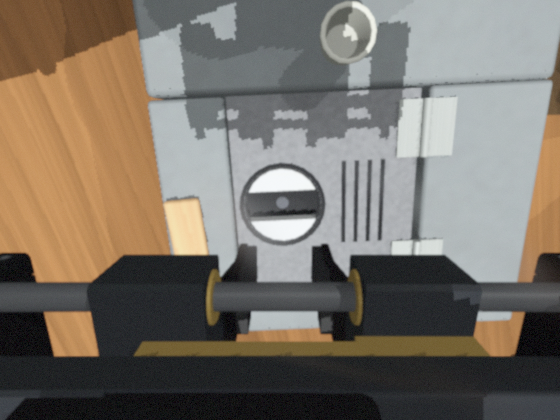

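Run:
```python
import numpy as np,cv2,math
z=np.load('f.npz'); p,W=z['p'],z['W']; g=p.mean(2)
def fit(P):
    q=np.array(P); q=q[:,:2]; 
    vx,vy,_,_=cv2.fitLine(q.astype(np.float32),cv2.DIST_HUBER,0,.0001,.0001).ravel(); return math.degrees(math.atan2(vy,vx))
for name,rows in [('up',range(175,203)),('lo',range(205,235))]:
    P=[];px=[]
    for u in range(255,313):
        c=np.diff(g[list(rows),u]); i=(np.argmin(c) if name=='up' else np.argmax(c)); P.append(W[rows[i]-2 if name=='up' else rows[i]+3,u]); px.append((u,rows[i]))
    print(name,fit(P),'px',fit(px),px[::12])
for u0 in (344,357,370,382):
    P=[]
    for v in range(168,236):
        u=u0-5+np.argmin(g[v,u0-5:u0+7]); P.append(W[v,u])
    print('vent',fit(P))
cv2.imwrite('pics/f2.png',cv2.resize(p[150:255,210:400],None,fx=4,fy=4,interpolation=2)[:,:,::-1])
```

```text
up -10.536309782485544 px -2.7445308665523944 [(255, 192), (267, 191), (279, 191), (291, 190), (303, 190)]
lo -10.812598545246964 px -3.1731683647716658 [(255, 220), (267, 220), (279, 219), (291, 218), (303, 218)]
vent 79.63154939080894
vent 79.23509854721303
vent 79.06252684904555
vent 79.26381182852718
```

View pics/f2.png

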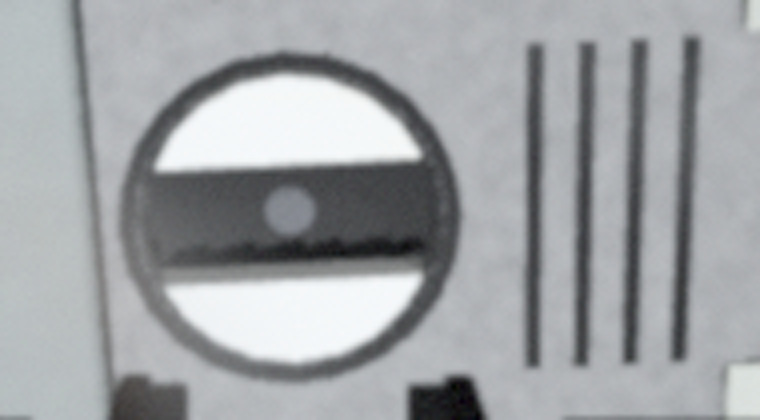

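```bash
python3 -c "
from cell import job; print(job.sign_off())"
```

```text
the job is handed in; nothing more can be done
None
```

The cover is shut and locked flush, and the job was handed in at about 12 s of the 43 s allowed.

- **Shutting:** I pushed the cover down with the closed fingertips, off to the side of the fastener. It rose to about 0.05 rad when I let go, as expected.
- **Locking:** I set the fingertips in the slot and pressed the cover down with about 11 N. I turned the fastener clockwise until it hit its stop, where the torque rose from 0.06 to 0.78 N m. I then eased back within the slot's play and lifted straight out.

**Last checks:**
- **Slot:** it lies at -10.7°, square to the cover's vents at 79.3°, so the quarter turn is complete to within about 1°.
- **Cover:** the tilt measured 0.004 rad from both the top and scene cameras, which is flush within what they can resolve.
- **Hand:** the fingertips were about 13 cm above the deck, and the force reading was near zero.
- **Surroundings:** the pinch pot and rib look undisturbed in the last wrist picture. I planned the route clear of the other items but did not check them again at the end.

The detectors misfired now and then: one top-camera fastener result was on the wheel head, and one slot search found nothing. I used depth and edge fits for those instead.

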